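# Sweep the measured metal samples into the sample bay

### The arm

A 6-joint arm with a two-finger parallel gripper is mounted at the origin on the work surface. World frame = base frame: x ahead of the robot, y to its left, z up, the work surface at z = 0. Lengths are in m, angles in rad, forces in N, time in s.
With the tool pointing down it reaches from about 0.375 to 0.9 m from the base axis. Payload 3.1 kg.
Tool frame: the origin (TCP) lies between the finger pads; the fingertips stand 17 mm ahead of it and the grasp point (between the pads) lies 2 mm behind it (robot.nose_length is the distance from the TCP to the fingertips, in m); z points along the fingers, y is the line along which they close (so a half turn about z gives the same grasp; the last joint's range is limited). The gripper opens to 87 mm and grips with 3 to 60 N. Pads are 19 mm wide; open, the fingers measure 117 mm over their backs; the gripper's body (75 mm by 190 mm) begins 51 mm behind the grasp point.
Start: joints at [1.024, 0.527, 1.433, -0, 1.181, -0.178], TCP at [0.225, 0.583, 0.2] pointing down, gripper open.
Joint ranges: [-3.08, 3.08], [-0.75, 2.2], [0.22, 2.44], [-1.43, 4.57], [0, 2.65], [-2.85, 2.85]. Speed limits (rad/s): [2.79, 2.79, 3.14, 3.14, 3.14, 3.14].

### API

Orientations are given as a unit quaternion [x, y, z, w].
In Python, from rig import robot, cams gives the robot as it stands.
- The arm moves only by the shell command python3 -m pendant 'ROWS' [FORCE]. ROWS is JSON, a list of rows, each an object with "jaw": the opening, from 0 (shut) to 1 (fully open); "linear": the shift along the tool's x, y, z in cm, a list of three; "twist": the turn about the tool's z in degrees. A call has 1 to 12 rows; each row shifts and turns the commanded pose from where the row before left it, along the tool's axes as they then stand; what a row does not reach is not made up. A row lasts 1/12 s, in which the tool goes at most 41.7 mm and 7.16 degrees, less where a joint would pass 70% of its speed; a pose out of reach is approached as far as the arm can. A call is refused whole if a number of a shift passes 4.17 or a number of a turn 7.16, either way. A call with a gripper value outside its range is refused whole. The fingers move at their own pace and stop on an object; FORCE is the grip in N (left out, the last holds). Time passes only in rows, so rows that do not move let the fingers close. It gives the time, the measured TCP pose, the force, the opening and the grip force at its end, in the units of the state.
- robot.get_obs(): the state, without advancing time (a new reading comes with each control period).
- cams.camera(name): name is "scene" or "top" or "wrist"; returns a dict with "color" (420x560x3 uint8, blue, green, red), "depth" (420x560 float32, m along the optical axis (not along the pixel's ray), 0 where there is no reading), "fov_y" (degrees; the focal length in pixels is half the picture's height over the tangent of half this angle, whatever the lens; pixels are square), "cx", "cy" (the principal point, pixels), "view" (4x4, takes a point from world to camera coordinates). Camera axes: x right, y down, z forward; pixel columns grow to the right and rows downward; lengths in m; the calibration is good to about 2 mm. A picture is of the moment at which its call begins.
- robot.hand_in(): hands the job in; it is judged then, once.
The state is a dict: "time": time; "q": joint angles; "joint_velocities": joint speeds; "joint_torque": joint torques, N m; "position": TCP position; "tool_rot": TCP orientation; "ft_force": force on the tool from outside, world axes, zero at the start; "moment": the same for the moment, N m; "grip_width": finger opening in m; "grip_force": force on a finger pad.
Only numpy, scipy, OpenCV 4.12 (cv2) and the standard library are available. Lean on these libraries where they do the work, as an engineer would, in place of code of your own. Each camera call takes 0.05 s, during which the arm holds its last target. There are 200 camera calls.

### The job

Three flat metal sample discs have been left scattered on the spectrometer bench. Push each of them along the bench with the fingertips, through the open side of the low three-walled sample bay, until all three lie flat and wholly inside it. Do not lift or tip the discs, and leave everything else on the bench where it stands.

Things in the scene. Friction and masses are not known exactly. Their poses are not given: they have to be found in the camera images.
- bay: Three low dark steel walls fixed on the bench, 30 mm high, 4 mm thick; no floor or step (a black sheet only marks the inside). Inside: 190 mm along its own x, 130 mm along its own y. Origin: centre of the inner area at bench height. Walls at its -x, +x and +y sides; the whole -y side, 65 mm from the origin, is open and faces roughly world -y; yaw varies.
- disc_large: Plain metal sample disc lying flat on the bench, 44 mm diameter, 14 mm high, about 160 g; slides when pushed. Origin at the centre of its underside, z up.
- disc_medium: Plain metal sample disc lying flat on the bench, 38 mm diameter, 14 mm high, about 120 g; slides when pushed. Origin at the centre of its underside, z up.
- disc_small: Plain metal sample disc lying flat on the bench, 32 mm diameter, 14 mm high, about 85 g; slides when pushed. Origin at the centre of its underside, z up.
- sample_jar: Bystander, loose, to be left alone: capped pale sample jar, 38 mm diameter, 50 mm tall. Origin at the centre of its underside.
- reagent_bottle: Bystander, loose, to be left alone: white plastic bottle, 38 mm diameter, 72 mm tall. Origin at the centre of its underside.
- sample_cup: Bystander, loose, to be left alone: white plastic XRF sample cup with a wider collar, up to 40 mm diameter, 34 mm tall. Origin at the centre of its underside.
- weight: Bystander, loose, to be left alone: steel check weight with a knob on top, 34 mm diameter, 54 mm tall. Origin at the centre of its underside.
- tape_roll: Bystander, loose, to be left alone: roll of clear tape lying flat, 68 mm diameter, 18 mm high. Origin at the centre of its underside.
- beaker: Bystander, loose, to be left alone: empty glass beaker, 60 mm diameter at the rim, 70 mm tall. Origin at the centre of its underside.
- brush: Bystander, loose, to be left alone: cleaning brush with a black handle lying flat, 200 mm long, 42 mm wide, 20 mm high; its length is its own x axis. Origin near the middle of its length, at its underside.
- eraser: Bystander, loose, to be left alone: black rubber block 50 x 24 x 16 mm, long side along its own x axis. Origin at the centre of its underside.
Mind the look-alikes: they are no part of the job. What is shaped like the disc_medium but purple is not meant. What is shaped like the disc_large but yellow is not meant.

How it is judged:
By the outcome, as a careful person would: the job done as asked, in the order asked, and still so for the second after the job is handed in, with the robot touching nothing.
It also fails if it takes over 72 s, if anything falls off the work surface, if the arm or the gripper's body presses on something with over 40 N, if the wrist force passes 120 N, or if a joint passes its speed limit or range.

## Working session

There is one attempt and no reset: what is moved stays moved. The work goes in short steps, Python scripts to look and compute and a shell command to move; the robot and the scene stay as the last step left them, time stands still between calls to the robot, and variables do not carry over. Pictures are saved under pics/ and viewed, at most 10 in all, crops included, and the job is handed in when it is done.

```bash
ls; mkdir -p pics; cat > h.py <<'E'
import numpy as np,cv2
from rig import robot,cams
def cam(n):
    c=cams.camera(n); h=c["color"].shape[0]
    c["f"]=h/2/np.tan(np.radians(c["fov_y"])/2); return c
def world(c):
    d=c["depth"]; v,u=np.mgrid[:d.shape[0],:d.shape[1]]
    P=np.stack([(u-c["cx"])/c["f"]*d,(v-c["cy"])/c["f"]*d,d,np.ones_like(d)],-1)
    return (P@np.linalg.inv(c["view"]).T)[...,:3]
E
python3 - <<'E'
from h import *
for n in("top","scene"):
    c=cam(n); cv2.imwrite(f"pics/{n}0.png",cv2.resize(c["color"],(800,600)) if n=="top" else c["color"])
    np.savez(f"{n}0.npz",W=world(c),C=c["color"]); print(n,c["f"],c["cx"],c["cy"]);print(c["view"].round(3))
print(robot.get_obs())
E
```

```text
pics
top 473.32452477097445 281.1584773877285 207.64068723877983
[[-0.002 -1.    -0.016  0.001]
 [-0.983  0.004 -0.181  0.609]
 [ 0.181  0.016 -0.983  0.86 ]
 [ 0.     0.     0.     1.   ]]
scene 431.1273929787028 276.9114710207671 211.10961618853332
[[-0.776  0.63   0.016  0.466]
 [ 0.475  0.601 -0.643 -0.233]
 [-0.414 -0.492 -0.766  1.136]
 [ 0.     0.     0.     1.   ]]
{'time': 0.1, 'q': array([ 1.02349916e+00,  5.28366395e-01,  1.43378374e+00,  1.05501833e-05,
        1.18138915e+00, -1.78486855e-01]), 'joint_velocities': array([ 9.57365666e-04, -1.83568086e-03, -3.10652798e-03, -1.45330735e-05,
        1.97146690e-03,  9.58167426e-04]), 'joint_torque': array([ 8.57135956e-05, -4.40988207e+01, -1.77152896e+01,  6.35684864e-02,
        5.34889300e-02, -5.68443681e-05]), 'position': array([0.22490568, 0.58237673, 0.19887067]), 'tool_rot': array([ 1.83363694e-01,  9.83044662e-01, -9.08194222e-04, -3.50066847e-04]), 'ft_force': array([-0.27308495, -0.14306038, -0.26381546]), 'moment': array([-0.02768764,  0.05297325,  0.01855737]), 'grip_force': 0.0, 'grip_width': 0.08720927192734627}
```

View pics/top0.png

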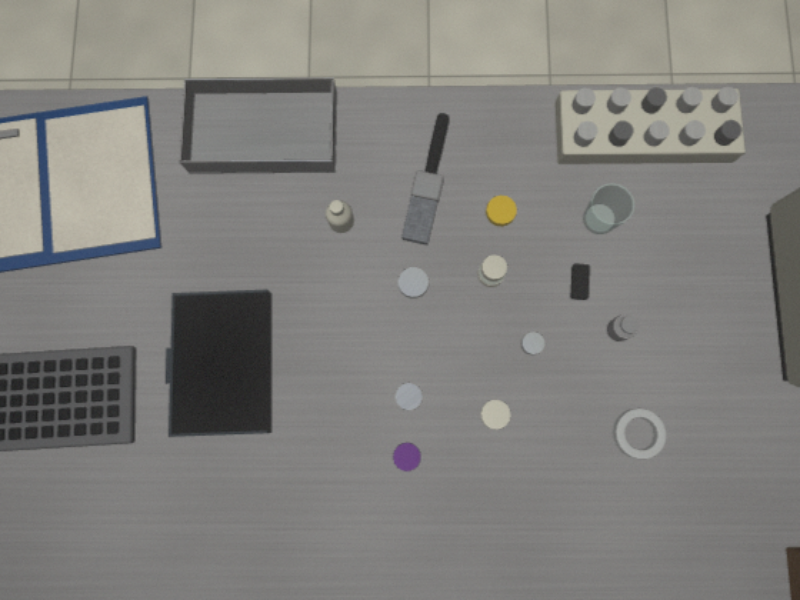

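View pics/scene0.png

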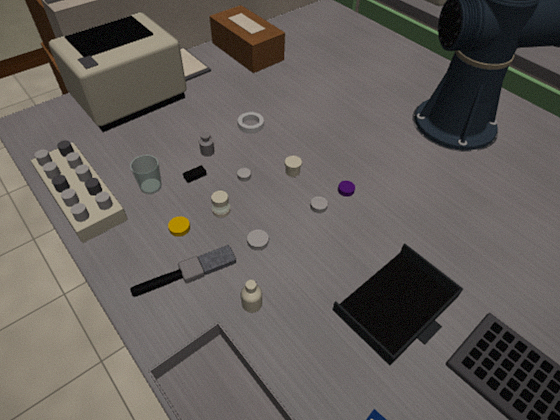

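Top picture (800x600): the bay is the black area at (172-270, 290-435), open to the right (world -y). The grey four-walled tray at (260,125) isn't it. Grey metal discs are at (413,282), (408,397) and (533,343). Look-alikes are purple (407,457) and yellow (501,210). Next I'll measure sizes and poses and confirm in an enlarged crop.

```bash
python3 - <<'E'
from h import *
z=np.load("top0.npz");W,C=z["W"],z["C"]
cv2.imwrite("pics/crop1.png",cv2.resize(C[150:350,105:385],None,fx=2.8,fy=2.8,interpolation=cv2.INTER_CUBIC))
m=((W[...,2]>0.008)&(W[...,2]<0.12)).astype(np.uint8)
n,L,S,_=cv2.connectedComponentsWithStats(m,connectivity=4)
for i in range(1,n):
    if S[i,4]<60: continue
    p=W[L==i]; top=p[p[:,2]>np.percentile(p[:,2],90)-.004]
    lo,hi=np.percentile(top[:,:2],[1,99],axis=0)
    lo2,hi2=np.percentile(p[:,:2],[1,99],axis=0)
    print(S[i], "topc",((lo+hi)/2).round(3),"size",(hi-lo).round(3),"all",lo2.round(3),hi2.round(3),"z",np.percentile(p[:,2],95).round(3),C[L==i].mean(0).round())
# bay walls
v=(W[...,2]>0.02)&(W[...,2]<0.04)
v[:, :110]=0; v[:,200:]=0; v[:195]=0; v[315:]=0
p=W[v]; print(cv2.minAreaRect(p[:,:2].astype(np.float32)*1000)); print(cv2.boxPoints(cv2.minAreaRect(p[:,:2].astype(np.float32)*1000)))
k=C.max(2)<45
k[:, :105]=0;k[:,200:]=0;k[:195]=0;k[315:]=0
k&=W[...,2]<.006; print(cv2.boxPoints(cv2.minAreaRect(W[k][:,:2].astype(np.float32)*1000)),k.sum())
E
```

```text
[ 126   54  110   66 2279] topc [0.874 0.208] size [0.131 0.22 ] all [0.808 0.098] [0.939 0.317] z 0.044 [78. 79. 79.]
[ 389   61  133   53 6562] topc [ 0.869 -0.361] size [0.076 0.223] all [ 0.818 -0.487] [ 0.916 -0.232] z 0.065 [130. 139. 140.]
[ 282   79   33   92 1333] topc [ 0.795 -0.034] size [0.188 0.06 ] all [ 0.699 -0.068] [ 0.89  -0.005] z 0.02 [98. 97. 96.]
[ 0 89 14  8 72] topc [0.871 0.59 ] size [0.014 0.027] all [0.864 0.576] [0.879 0.604] z 0.014 [115. 118. 118.]
[409 128  36  35 753] topc [ 0.735 -0.289] size [0.058 0.057] all [ 0.706 -0.316] [ 0.762 -0.26 ] z 0.069 [115. 119. 113.]
[ 539  132   21  139 2037] topc [ 0.683 -0.522] size [0.122 0.005] all [ 0.496 -0.531] [ 0.743 -0.519] z 0.089 [82. 88. 89.]
[341 137  21  20 341] topc [ 0.745 -0.145] size [0.04  0.041] all [ 0.725 -0.166] [ 0.766 -0.125] z 0.015 [ 64. 154. 179.]
[228 140  20  23 343] topc [0.733 0.088] size [0.018 0.018] all [0.715 0.07 ] [0.747 0.106] z 0.071 [121. 131. 133.]
[335 178  21  23 347] topc [ 0.652 -0.128] size [0.034 0.032] all [ 0.634 -0.144] [ 0.668 -0.11 ] z 0.051 [148. 161. 162.]
[400 1
[... 914 characters left out ...]
] [ 0.471 -0.108] z 0.035 [165. 180. 182.]
[430 286  36  35 628] topc [ 0.427 -0.323] size [0.064 0.064] all [ 0.395 -0.355] [ 0.46  -0.291] z 0.019 [154. 156. 154.]
[276 310  19  20 298] topc [ 0.396 -0.008] size [0.036 0.035] all [ 0.378 -0.025] [0.414 0.01 ] z 0.015 [127.  72. 107.]
[552 383   8  37 221] topc [ 0.256 -0.511] size [0.046 0.004] all [ 0.217 -0.52 ] [ 0.279 -0.509] z 0.029 [43. 53. 63.]
((525.3214111328125, 252.05422973632812), (198.3472442626953, 135.16793823242188), 1.9392842054367065)
[[423.91754 316.2434 ]
 [428.49164 181.1529 ]
 [626.7253  187.86505]
 [622.1512  322.95557]]
[[428.74158 312.93277]
 [432.9525  184.86661]
 [622.6123  191.10275]
 [618.40137 319.1689 ]] 4078
```

View pics/crop1.png

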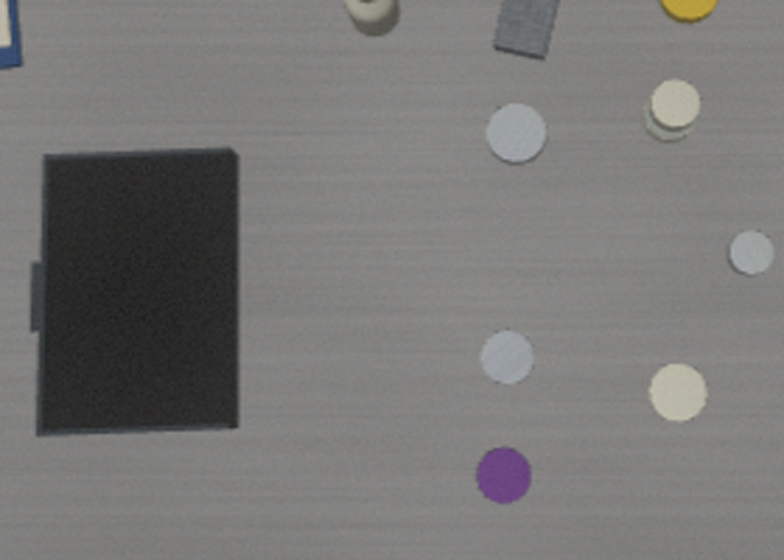

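The crop confirms the three plain grey discs: large at (516,132), about 43 mm; medium at (507,357); small at (751,252). Purple (504,475) and yellow (690,5) are the look-alikes, and the cream one at (678,392) is the 35 mm tall sample cup.

Plan: set tool x to world +y and push with the fingers 20 mm apart, large first, then medium, then small.

```bash
python3 -m pendant '[{"jaw":0.23,"linear":[0,0,0],"twist":6.89},{"jaw":0.23,"linear":[0,0,0],"twist":6.89},{"jaw":0.23,"linear":[0,0,0],"twist":6.89},{"jaw":0.23,"linear":[0,0,0],"twist":6.89},{"jaw":0.23,"linear":[0,0,0],"twist":6.89},{"jaw":0.23,"linear":[0,0,0],"twist":6.89},{"jaw":0.23,"linear":[0,0,0],"twist":6.89},{"jaw":0.23,"linear":[0,0,0],"twist":6.89},{"jaw":0.23,"linear":[0,0,0],"twist":6.89},{"jaw":0.23,"linear":[0,0,0],"twist":6.89},{"jaw":0.23,"linear":[0,0,0],"twist":0},{"jaw":0.23,"linear":[0,0,0],"twist":0}]'
```

```text
time: 1.1
position: [0.2251, 0.5827, 0.1993]
tool_rot: [0.706, 0.708, -0.001, 0.0]
ft_force: [-1.5, -0.7, -0.0]
grip_width: 0.0215
grip_force: 0.0
```

```bash
R='x'; python3 -m pendant '[{"jaw":0.23,"linear":[-2.7,1.75,0],"twist":0},{"jaw":0.23,"linear":[-2.7,1.75,0],"twist":0},{"jaw":0.23,"linear":[-2.7,1.75,0],"twist":0},{"jaw":0.23,"linear":[-2.7,1.75,0],"twist":0},{"jaw":0.23,"linear":[-2.7,1.75,0],"twist":0},{"jaw":0.23,"linear":[-2.7,1.75,0],"twist":0},{"jaw":0.23,"linear":[-2.7,1.75,0],"twist":0},{"jaw":0.23,"linear":[-2.7,1.75,0],"twist":0},{"jaw":0.23,"linear":[-2.7,1.75,0],"twist":0},{"jaw":0.23,"linear":[-2.7,1.75,0],"twist":0},{"jaw":0.23,"linear":[-2.7,1.75,0],"twist":0},{"jaw":0.23,"linear":[-2.7,1.75,0],"twist":0}]'
python3 -m pendant '[{"jaw":0.23,"linear":[-2.7,1.75,0],"twist":0},{"jaw":0.23,"linear":[-2.7,1.75,0],"twist":0},{"jaw":0.23,"linear":[-2.7,1.75,0],"twist":0},{"jaw":0.23,"linear":[-2.7,1.75,0],"twist":0},{"jaw":0.23,"linear":[-2.7,1.75,0],"twist":0},{"jaw":0.23,"linear":[-2.7,1.75,0],"twist":0},{"jaw":0.23,"linear":[-2.7,1.75,0],"twist":0},{"jaw":0.23,"linear":[-2.7,1.75,0],"twist":0},{"jaw":0.23,"linear":[-2.7,1.75,0],"twist":0},{"jaw":0.23,"linear":[-2.7,1.75,0],"twist":0},{"jaw":0.23,"linear":[-2.7,1.75,0],"twist":0},{"jaw":0.23,"linear":[0,0,0],"twist":0}]'
```

```text
time: 2.1
position: [0.4357, 0.2574, 0.1998]
tool_rot: [0.706, 0.708, 0.0, 0.0]
ft_force: [-0.2, 0.0, 0.8]
grip_width: 0.0197
grip_force: 0.0
time: 3.1
position: [0.6315, -0.0443, 0.1997]
tool_rot: [0.708, 0.706, 0.0, 0.003]
ft_force: [0.0, -0.3, -0.8]
grip_width: 0.0203
grip_force: 0.0
```

```bash
python3 -m pendant '[{"jaw":0.23,"linear":[-2.1,1.2,0],"twist":0},{"jaw":0.23,"linear":[0,0,2.5],"twist":0},{"jaw":0.23,"linear":[0,0,2.5],"twist":0},{"jaw":0.23,"linear":[0,0,2.5],"twist":0},{"jaw":0.23,"linear":[0,0,2.5],"twist":0},{"jaw":0.23,"linear":[0,0,2.5],"twist":0},{"jaw":0.23,"linear":[0,0,2],"twist":0},{"jaw":0.23,"linear":[0,0,1.5],"twist":0},{"jaw":0.23,"linear":[0,0,1],"twist":0},{"jaw":0.23,"linear":[0,0,0.5],"twist":0},{"jaw":0.23,"linear":[0,0,0.1],"twist":0},{"jaw":0.23,"linear":[0,0,0],"twist":0}]'
```

```text
time: 4.1
position: [0.6397, -0.0592, 0.0241]
tool_rot: [0.707, 0.707, 0.0, 0.0]
ft_force: [-0.1, 0.6, 0.4]
grip_width: 0.02
grip_force: 0.0
```

```bash
python3 -m pendant '[{"jaw":0.23,"linear":[0.8,0,0],"twist":0},{"jaw":0.23,"linear":[0.6,0,0],"twist":0},{"jaw":0.23,"linear":[0.8,0,0],"twist":0},{"jaw":0.23,"linear":[1,-0.2,0],"twist":0},{"jaw":0.23,"linear":[1.2,-0.24,0],"twist":0},{"jaw":0.23,"linear":[1.2,-0.24,0],"twist":0},{"jaw":0.23,"linear":[1.2,-0.24,0],"twist":0},{"jaw":0.23,"linear":[1.2,-0.24,0],"twist":0},{"jaw":0.23,"linear":[1.2,-0.24,0],"twist":0},{"jaw":0.23,"linear":[1.2,-0.24,0],"twist":0},{"jaw":0.23,"linear":[1,-0.2,0],"twist":0},{"jaw":0.23,"linear":[0.6,-0.1,0],"twist":0}]'
cat > look.py <<'E'
import sys
from h import *
c=cam("top");W=world(c);cv2.imwrite(sys.argv[1],c["color"])
C=c["color"].astype(int); m=((W[...,2]>.009)&(W[...,2]<.019)&(C.min(2)>95)&(C.max(2)-C.min(2)<25)).astype(np.uint8)
m=cv2.morphologyEx(m,cv2.MORPH_OPEN,np.ones((3,3),np.uint8))
n,L,S,_=cv2.connectedComponentsWithStats(m)
for i in range(1,n):
    p=W[L==i][:,:2]; 
    if S[i,4]>80 and -.25<p[:,1].mean()<.33: print(((p.max(0)+p.min(0))/2).round(3),np.ptp(p,axis=0).round(3))
E
python3 look.py pics/a.png
```

```text
time: 5.1
position: [0.6194, 0.0625, 0.0237]
tool_rot: [0.707, 0.707, -0.0, -0.0]
ft_force: [0.6, -0.3, 0.8]
grip_width: 0.0195
grip_force: 0.0
[ 0.733 -0.026] [0.074 0.048]
[ 0.639 -0.017] [0.043 0.041]
[ 0.552 -0.185] [0.031 0.031]
[ 0.478 -0.01 ] [0.035 0.036]
```

View pics/a.png

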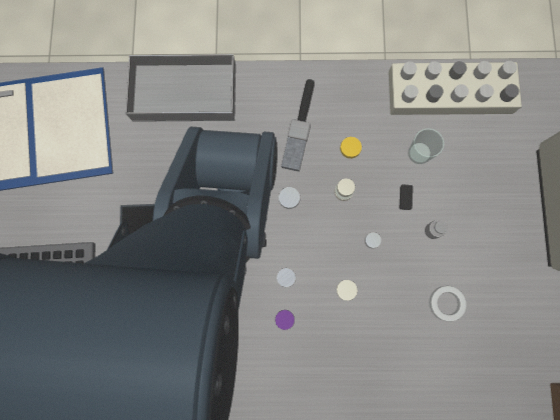

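```bash
python3 - <<'E'
from h import *
print(robot.nose_length, robot.get_obs()["position"], robot.get_obs()["time"])
c=cam("wrist");W=world(c);s=cam("scene")
print(np.linalg.inv(c["view"]).round(3))
cv2.imwrite("pics/w1.png",np.hstack([cv2.resize(c["color"],(400,300)),cv2.resize(s["color"],(400,300))]))
for v in range(20,420,60): print([tuple(W[v,u].round(3).tolist()) for u in range(40,560,120)])
E
```

```text
0.017 [0.61934837 0.06312219 0.02369329] 5.15
[[ 1.     0.001 -0.001  0.62 ]
 [ 0.001 -0.957 -0.29   0.142]
 [-0.001  0.29  -0.957  0.209]
 [ 0.     0.     0.     1.   ]]
[(0.487, 0.186, 0.002), (0.551, 0.186, -0.001), (0.618, 0.186, 0.0), (0.683, 0.186, 0.001), (0.749, 0.186, 0.001)]
[(0.48, 0.155, 0.0), (0.549, 0.155, 0.001), (0.618, 0.155, -0.0), (0.687, 0.155, 0.0), (0.756, 0.155, -0.0)]
[(0.472, 0.121, 0.0), (0.545, 0.121, 0.001), (0.618, 0.121, -0.001), (0.69, 0.121, 0.0), (0.762, 0.121, 0.001)]
[(0.465, 0.083, 0.001), (0.541, 0.083, -0.0), (0.617, 0.083, 0.0), (0.694, 0.083, -0.0), (0.732, 0.098, 0.053)]
[(0.456, 0.041, -0.0), (0.585, 0.1, 0.122), (0.617, 0.041, 0.0), (0.653, 0.1, 0.121), (0.779, 0.041, -0.001)]
[(0.557, 0.088, 0.133), (0.591, 0.093, 0.14), (0.619, 0.089, 0.134), (0.647, 0.094, 0.14), (0.681, 0.088, 0.133)]
[(0.57, 0.088, 0.153), (0.595, 0.088, 0.153), (0.619, 0.088, 0.153), (0.644, 0.088, 0.152), (0.668, 0.088, 0.152)]
```

View pics/w1.png

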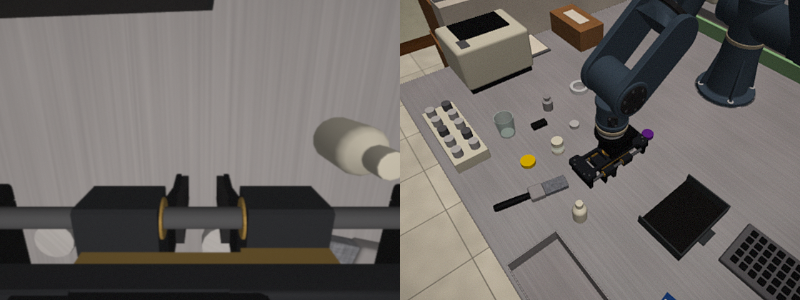

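```bash
python3 - <<'E'
from h import *
c=cam("wrist");W=world(c)
for v in range(240,360,8): print(v,[tuple((W[v,u]*1000).round().astype(int).tolist()) for u in (236,246,254,262,290,310,320,330)])
o=robot.get_obs();print(o["position"],o["q"],o["grip_width"],o["ft_force"])
E
```

```text
240 [(589, 54, 0), (596, 54, 1), (601, 54, 0), (606, 54, 1), (625, 53, -1), (638, 54, 0), (645, 54, 1), (651, 54, 1)]
248 [(589, 48, -1), (602, 71, 53), (606, 71, 52), (610, 70, 50), (625, 48, -1), (634, 70, 50), (639, 72, 53), (652, 48, -1)]
256 [(589, 42, 0), (603, 71, 62), (606, 70, 58), (610, 70, 59), (625, 43, 0), (633, 70, 60), (638, 71, 62), (652, 42, -1)]
264 [(588, 36, 0), (604, 72, 72), (607, 70, 68), (611, 69, 65), (625, 36, 0), (633, 70, 68), (637, 71, 70), (652, 37, 1)]
272 [(600, 72, 79), (605, 72, 78), (608, 70, 75), (611, 65, 67), (625, 31, 1), (632, 70, 74), (636, 72, 79), (640, 71, 77)]
280 [(601, 71, 85), (605, 72, 86), (608, 71, 83), (611, 62, 68), (625, 24, 0), (632, 70, 83), (635, 72, 85), (639, 72, 85)]
288 [(602, 72, 92), (606, 70, 89), (609, 70, 89), (610, 58, 68), (625, 18, 1), (631, 70, 89), (635, 70, 89), (639, 71, 90)]
296 [(608, 93, 131), (611, 94, 133), (613, 93, 132), (615, 93, 132), (622, 93, 132), (627, 93, 132), (630, 93, 132), (632, 93, 132)]
304 [(609, 92, 134), (611, 92, 134), (613, 92, 133), (615, 92, 134), (622, 92, 133), (627, 92, 134), (630, 
[... 299 characters left out ...]
06, 73, 118), (606, 57, 96), (609, 57, 96), (605, -14, 0), (625, -4, 14), (631, 57, 96), (635, 57, 96), (635, 72, 116)]
336 [(606, 72, 120), (606, 53, 96), (609, 53, 96), (605, -21, 0), (625, -10, 14), (631, 53, 96), (635, 53, 96), (635, 70, 117)]
344 [(606, 69, 120), (606, 49, 96), (599, -29, -1), (605, -28, 1), (625, -16, 15), (639, -17, 14), (645, -17, 14), (635, 68, 119)]
352 [(606, 66, 121), (593, -35, 0), (599, -35, 0), (605, -35, 1), (625, -22, 15), (639, -23, 14), (646, -23, 14), (635, 65, 119)]
[0.62033255 0.06064333 0.02376689] [-8.14325199e-02  7.56166271e-01  1.56195907e+00 -4.07980491e-04
  8.23064671e-01 -8.09591807e-02] 0.01955845636231049 [-0.28622704 -0.83569682  0.50517718]
```

The wrist view shows the fingertips really ending about 48 mm above the bench, although the reported TCP puts them at 7 mm, so they passed over the disc. x and y agree. I'll go back behind the disc, descend part way and check again.

```bash
python3 -m pendant '[{"jaw":0.23,"linear":[-2.2,0.35,0],"twist":0},{"jaw":0.23,"linear":[-2.2,0.35,0],"twist":0},{"jaw":0.23,"linear":[-2.2,0.35,0],"twist":0},{"jaw":0.23,"linear":[-2.2,0.35,0],"twist":0},{"jaw":0.23,"linear":[-2.2,0.35,0],"twist":0},{"jaw":0.23,"linear":[-1.8,0.35,0],"twist":0},{"jaw":0.23,"linear":[0,0,0],"twist":0},{"jaw":0.23,"linear":[0,0,0.6],"twist":0},{"jaw":0.23,"linear":[0,0,0.6],"twist":0},{"jaw":0.23,"linear":[0,0,0.4],"twist":0},{"jaw":0.23,"linear":[0,0,0],"twist":0}]'
cat > tip.py <<'E'
from h import *
c=cam("wrist");W=world(c);o=robot.get_obs();p=o["position"]
m=(abs(W[...,1]-p[1]-.009)<.006)&(abs(W[...,0]-p[0])<.03)&(W[...,2]>.003)&(W[...,2]<.1); m[300:]=0
q=W[m]; print(p,o["ft_force"],"tip z",np.percentile(q[:,2],[0,1,5]).round(4) if len(q) else None, m.sum(), "x",q[:,0].min(),q[:,0].max(),"rows",np.where(m)[0].min())
E
python3 tip.py
```

```text
time: 6.22
position: [0.6394, -0.0658, 0.0061]
tool_rot: [0.707, 0.707, -0.001, -0.002]
ft_force: [-0.9, -0.7, 0.0]
grip_width: 0.0201
grip_force: 0.0
[ 0.63991272 -0.06589082  0.00664592] [-1.11723513 -0.0748753   0.12597363] tip z [0.0281 0.0297 0.0322] 2104 x 0.618813201948034 0.6612760154231946 rows 243
```

```bash
python3 -m pendant '[{"jaw":0.23,"linear":[0,0,0.5],"twist":0},{"jaw":0.23,"linear":[0,0,0.5],"twist":0},{"jaw":0.23,"linear":[0,0,0.4],"twist":0},{"jaw":0.23,"linear":[0,0,0.4],"twist":0},{"jaw":0.23,"linear":[0,0,0],"twist":0},{"jaw":0.23,"linear":[0,0,0],"twist":0}]'; python3 tip.py
```

```text
time: 6.77
position: [0.6407, -0.0672, -0.0107]
tool_rot: [0.707, 0.707, -0.0, -0.0]
ft_force: [0.2, -0.3, 0.2]
grip_width: 0.0203
grip_force: 0.0
[ 0.6410264  -0.06725478 -0.01037054] [-0.20925499  0.47033778  0.24664531] tip z [0.0115 0.0128 0.0153] 2105 x 0.6199032666463058 0.662580821891199 rows 243
```

```bash
python3 -m pendant '[{"jaw":0.23,"linear":[0,0,0.5],"twist":0},{"jaw":0.23,"linear":[0.6,0,0],"twist":0},{"jaw":0.23,"linear":[0.6,0,0],"twist":0},{"jaw":0.23,"linear":[0.6,0,0],"twist":0},{"jaw":0.23,"linear":[0.6,0,0],"twist":0},{"jaw":0.23,"linear":[0.6,0,0],"twist":0},{"jaw":0.23,"linear":[0.6,0,0],"twist":0},{"jaw":0.23,"linear":[0.6,0,0],"twist":0},{"jaw":0.23,"linear":[0,0,0],"twist":0}]'; cat > disc.py <<'E'
from h import *
import sys
c=cam("wrist");W=world(c);o=robot.get_obs();p=o["position"]
m=((W[...,2]>.009)&(W[...,2]<.02)&(W[...,1]>p[1]+.0105)&(c["color"].min(2)>90)).astype(np.uint8); m[250:]=0
n,L,S,_=cv2.connectedComponentsWithStats(m)
print(p,o["ft_force"])
for i in range(1,n):
    if S[i,4]>200: q=W[L==i]; print(((q.max(0)+q.min(0))/2)[:2].round(4),np.ptp(q,axis=0)[:2].round(3),"z",np.median(q[:,2]).round(4))
if len(sys.argv)>1: cv2.imwrite(sys.argv[1],c["color"])
E
python3 disc.py pics/w2.png
```

```text
time: 7.57
position: [0.6409, -0.0236, -0.0152]
tool_rot: [0.707, 0.707, 0.0, -0.0]
ft_force: [-0.1, 0.0, -0.8]
grip_width: 0.02
grip_force: 0.0
[ 0.64097094 -0.02425546 -0.01520816] [-0.58121923  0.16481504  0.88351907]
[0.6415 0.0064] [0.043 0.04 ] z 0.0141
[ 0.7327 -0.0065] [0.06  0.013] z 0.0175
```

View pics/w2.png

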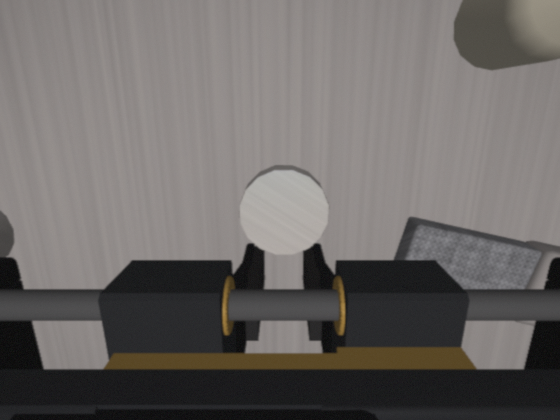

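The fingers now push the large disc: it sits nested at pixel (285,210), 30 mm ahead of the TCP. I'll steer left early to keep the body clear of the bottle.

```bash
python3 -m pendant '[{"jaw":0.23,"linear":[0.6,-0.1,0],"twist":0},{"jaw":0.23,"linear":[0.9,-0.32,0],"twist":0},{"jaw":0.23,"linear":[1,-0.36,0],"twist":0},{"jaw":0.23,"linear":[1,-0.36,0],"twist":0},{"jaw":0.23,"linear":[1,-0.36,0],"twist":0},{"jaw":0.23,"linear":[1,-0.36,0],"twist":0},{"jaw":0.23,"linear":[1,-0.36,0],"twist":0},{"jaw":0.23,"linear":[1,-0.36,0],"twist":0},{"jaw":0.23,"linear":[1,-0.3,0],"twist":0},{"jaw":0.23,"linear":[0.8,-0.1,0],"twist":0},{"jaw":0.23,"linear":[0.6,-0.05,0],"twist":0},{"jaw":0.23,"linear":[0.2,0,0],"twist":0}]'; python3 disc.py
```

```text
time: 8.62
position: [0.6105, 0.077, -0.0152]
tool_rot: [0.707, 0.707, -0.0, -0.0]
ft_force: [-0.1, -1.5, 0.3]
grip_width: 0.0197
grip_force: 0.5
[ 0.61062631  0.07683857 -0.01528304] [ 0.71619606  0.7097876  -0.45587329]
[0.6108 0.1069] [0.043 0.039] z 0.0141
[0.7304 0.1057] [0.016 0.004] z 0.0152
```

```bash
python3 -m pendant '[{"jaw":0.23,"linear":[0.7,-0.1,0],"twist":0},{"jaw":0.23,"linear":[1.2,-0.2,0],"twist":0},{"jaw":0.23,"linear":[1.5,-0.25,0],"twist":0},{"jaw":0.23,"linear":[1.5,-0.25,0],"twist":0},{"jaw":0.23,"linear":[1.5,-0.25,0],"twist":0},{"jaw":0.23,"linear":[1.5,-0.25,0],"twist":0},{"jaw":0.23,"linear":[1.5,-0.25,0],"twist":0},{"jaw":0.23,"linear":[1.5,-0.25,0],"twist":0},{"jaw":0.23,"linear":[1.5,-0.25,0],"twist":0},{"jaw":0.23,"linear":[1.3,-0.2,0],"twist":0},{"jaw":0.23,"linear":[1,0,0],"twist":0},{"jaw":0.23,"linear":[0.6,0,0],"twist":0}]'; python3 disc.py
```

```text
time: 9.67
position: [0.5881, 0.2305, -0.0152]
tool_rot: [0.707, 0.707, 0.0, -0.0]
ft_force: [0.1, 0.5, -1.0]
grip_width: 0.0199
grip_force: 0.3
[ 0.58836047  0.23103302 -0.01522235] [0.56989357 0.20989224 0.38737959]
[0.5884 0.2608] [0.043 0.038] z 0.0141
```

```bash
python3 -m pendant '[{"jaw":0.23,"linear":[-1.5,0,0],"twist":0},{"jaw":0.23,"linear":[-0.5,0,-2.5],"twist":0},{"jaw":0.23,"linear":[0,0,-3],"twist":0},{"jaw":0.23,"linear":[-3,-1.22,0],"twist":0},{"jaw":0.23,"linear":[-3,-1.22,0],"twist":0},{"jaw":0.23,"linear":[-3,-1.22,0],"twist":0},{"jaw":0.23,"linear":[-3,-1.22,0],"twist":0},{"jaw":0.23,"linear":[-3,-1.22,0],"twist":0},{"jaw":0.23,"linear":[-3,-1.22,0],"twist":0},{"jaw":0.23,"linear":[-3,-1.22,0],"twist":0},{"jaw":0.23,"linear":[-3,-1.22,0],"twist":0},{"jaw":0.23,"linear":[-2.8,-1.22,0],"twist":0}]'; python3 -m pendant '[{"jaw":0.23,"linear":[0,0,0],"twist":0},{"jaw":0.23,"linear":[0,0,0],"twist":0}]'
```

```text
time: 10.72
position: [0.4774, -0.0622, 0.0399]
tool_rot: [0.708, 0.706, -0.0, 0.0]
ft_force: [0.3, 0.5, 0.2]
grip_width: 0.0199
grip_force: 0.0
time: 10.88
position: [0.4777, -0.0617, 0.0399]
tool_rot: [0.709, 0.705, -0.0, -0.0]
ft_force: [0.0, 0.3, 0.3]
grip_width: 0.0196
grip_force: 0.0
```

Perfectly behind the medium disc. Now down and push.

```bash
python3 -m pendant '[{"jaw":0.23,"linear":[0,0,2],"twist":0},{"jaw":0.23,"linear":[0,0,2],"twist":0},{"jaw":0.23,"linear":[0,0,1],"twist":0},{"jaw":0.23,"linear":[0,0,0.5],"twist":0},{"jaw":0.23,"linear":[0,0,0],"twist":0},{"jaw":0.23,"linear":[0.8,0,0],"twist":0},{"jaw":0.23,"linear":[0.6,0,0],"twist":0},{"jaw":0.23,"linear":[0.6,0,0],"twist":0},{"jaw":0.23,"linear":[0.6,0,0],"twist":0},{"jaw":0.23,"linear":[0.6,0,0],"twist":0},{"jaw":0.23,"linear":[0.6,0,0],"twist":0},{"jaw":0.23,"linear":[0.4,0,0],"twist":0}]'; python3 disc.py
```

```text
time: 11.88
position: [0.4788, -0.0165, -0.0149]
tool_rot: [0.707, 0.707, 0.0, 0.0]
ft_force: [-0.5, -1.6, 1.6]
grip_width: 0.02
grip_force: 0.8
[ 0.47853598 -0.01603303 -0.01498164] [ 0.30367717 -0.29987198  0.43963241]
[0.4793 0.0105] [0.037 0.032] z 0.0141
```

```bash
python3 -m pendant '[{"jaw":0.23,"linear":[0.7,0,0],"twist":0},{"jaw":0.23,"linear":[1,-0.04,0],"twist":0},{"jaw":0.23,"linear":[1.3,-0.05,0],"twist":0},{"jaw":0.23,"linear":[1.3,-0.05,0],"twist":0},{"jaw":0.23,"linear":[1.3,-0.05,0],"twist":0},{"jaw":0.23,"linear":[1.3,-0.05,0],"twist":0},{"jaw":0.23,"linear":[1.3,-0.05,0],"twist":0},{"jaw":0.23,"linear":[1.3,-0.05,0],"twist":0},{"jaw":0.23,"linear":[1.3,-0.05,0],"twist":0},{"jaw":0.23,"linear":[1.3,-0.05,0],"twist":0},{"jaw":0.23,"linear":[1.3,-0.05,0],"twist":0},{"jaw":0.23,"linear":[1,-0.04,0],"twist":0}]'; python3 disc.py
```

```text
time: 12.93
position: [0.4726, 0.1282, -0.0153]
tool_rot: [0.707, 0.707, -0.0, -0.0]
ft_force: [-0.2, -1.5, -0.1]
grip_width: 0.0203
grip_force: 0.9
[ 0.47240461  0.12936078 -0.01529364] [ 0.21358092  1.4651167  -0.07923653]
[0.5787 0.2425] [0.019 0.01 ] z 0.0138
[0.4731 0.1555] [0.037 0.031] z 0.0141
```

```bash
python3 -m pendant '[{"jaw":0.23,"linear":[0.8,0,0],"twist":0},{"jaw":0.23,"linear":[1.2,-0.03,0],"twist":0},{"jaw":0.23,"linear":[1.3,-0.03,0],"twist":0},{"jaw":0.23,"linear":[1.3,-0.03,0],"twist":0},{"jaw":0.23,"linear":[1.3,-0.03,0],"twist":0},{"jaw":0.23,"linear":[1.3,-0.03,0],"twist":0},{"jaw":0.23,"linear":[1.3,0,0],"twist":0},{"jaw":0.23,"linear":[1,0,0],"twist":0},{"jaw":0.23,"linear":[0.7,0,0],"twist":0},{"jaw":0.23,"linear":[0.4,0,0],"twist":0},{"jaw":0.23,"linear":[0,0,0],"twist":0}]'; python3 disc.py
```

```text
time: 13.9
position: [0.4717, 0.2336, -0.0153]
tool_rot: [0.707, 0.707, 0.0, -0.0]
ft_force: [0.4, -0.1, -0.5]
grip_width: 0.0197
grip_force: 0.0
[ 0.47172324  0.23311509 -0.01531324] [0.45252289 0.1863797  0.14343885]
[0.5869 0.2623] [0.042 0.037] z 0.014
[0.4721 0.2606] [0.037 0.034] z 0.0141
```

```bash
python3 -m pendant '[{"jaw":0.23,"linear":[-1.5,0,0],"twist":0},{"jaw":0.23,"linear":[-0.5,0,-2.5],"twist":0},{"jaw":0.23,"linear":[0,0,-3],"twist":0},{"jaw":0.23,"linear":[-3.3,0.6,0],"twist":0},{"jaw":0.23,"linear":[-3.3,0.6,0],"twist":0},{"jaw":0.23,"linear":[-3.3,0.6,0],"twist":0},{"jaw":0.23,"linear":[-3.3,0.6,0],"twist":0},{"jaw":0.23,"linear":[-3.3,0.6,0],"twist":0},{"jaw":0.23,"linear":[-3.3,0.6,0],"twist":0},{"jaw":0.23,"linear":[-3.3,0.6,0],"twist":0},{"jaw":0.23,"linear":[-3.3,0.6,0],"twist":0},{"jaw":0.23,"linear":[-3.3,0.6,0],"twist":0}]'; python3 -m pendant '[{"jaw":0.23,"linear":[-3.5,0.65,0],"twist":0},{"jaw":0.23,"linear":[-3.5,0.65,0],"twist":0},{"jaw":0.23,"linear":[-3.5,0.65,0],"twist":0},{"jaw":0.23,"linear":[-3.5,0.65,0],"twist":0},{"jaw":0.23,"linear":[0,0,0],"twist":0},{"jaw":0.23,"linear":[0,0,0],"twist":0}]'
```

```text
time: 14.95
position: [0.5252, -0.0864, 0.0397]
tool_rot: [0.708, 0.706, -0.0, -0.0]
ft_force: [0.5, -0.0, -1.0]
grip_width: 0.0199
grip_force: 0.0
time: 15.45
position: [0.5514, -0.2271, 0.0397]
tool_rot: [0.709, 0.705, 0.0, 0.0]
ft_force: [-0.9, 1.2, -0.5]
grip_width: 0.02
grip_force: 0.0
```

```bash
python3 -m pendant '[{"jaw":0.23,"linear":[0,0,2],"twist":0},{"jaw":0.23,"linear":[0,0,2],"twist":0},{"jaw":0.23,"linear":[0,0,1],"twist":0},{"jaw":0.23,"linear":[0,0,0.5],"twist":0},{"jaw":0.23,"linear":[0,0,0],"twist":0},{"jaw":0.23,"linear":[0.8,0,0],"twist":0},{"jaw":0.23,"linear":[0.6,0,0],"twist":0},{"jaw":0.23,"linear":[0.6,0,0],"twist":0},{"jaw":0.23,"linear":[0.6,0,0],"twist":0},{"jaw":0.23,"linear":[0.6,0,0],"twist":0},{"jaw":0.23,"linear":[0.6,0,0],"twist":0},{"jaw":0.23,"linear":[0.4,0,0],"twist":0}]'; python3 disc.py
```

```text
time: 16.45
position: [0.5519, -0.1815, -0.0148]
tool_rot: [0.707, 0.707, 0.0, 0.0]
ft_force: [0.7, -1.1, 1.4]
grip_width: 0.02
grip_force: 0.7
[ 0.55159619 -0.18085264 -0.0149612 ] [ 0.95627695 -0.61515829  1.25558571]
[ 0.6468 -0.1279] [0.026 0.039] z 0.0161
[ 0.552  -0.1579] [0.032 0.025] z 0.0141
```

```bash
python3 -m pendant '[{"jaw":0.23,"linear":[0.7,0,0],"twist":0},{"jaw":0.23,"linear":[1,-0.06,0],"twist":0},{"jaw":0.23,"linear":[1.3,-0.07,0],"twist":0},{"jaw":0.23,"linear":[1.3,-0.07,0],"twist":0},{"jaw":0.23,"linear":[1.3,-0.07,0],"twist":0},{"jaw":0.23,"linear":[1.3,-0.07,0],"twist":0},{"jaw":0.23,"linear":[1.3,-0.07,0],"twist":0},{"jaw":0.23,"linear":[1.3,-0.07,0],"twist":0},{"jaw":0.23,"linear":[1.3,-0.07,0],"twist":0},{"jaw":0.23,"linear":[1.3,-0.07,0],"twist":0},{"jaw":0.23,"linear":[1.3,-0.07,0],"twist":0},{"jaw":0.23,"linear":[1,-0.06,0],"twist":0}]'; python3 disc.py; python3 -m pendant '[{"jaw":0.23,"linear":[0.7,0,0],"twist":0},{"jaw":0.23,"linear":[1,-0.06,0],"twist":0},{"jaw":0.23,"linear":[1.3,-0.07,0],"twist":0},{"jaw":0.23,"linear":[1.3,-0.07,0],"twist":0},{"jaw":0.23,"linear":[1.3,-0.07,0],"twist":0},{"jaw":0.23,"linear":[1.3,-0.07,0],"twist":0},{"jaw":0.23,"linear":[1.3,-0.07,0],"twist":0},{"jaw":0.23,"linear":[1.3,-0.07,0],"twist":0},{"jaw":0.23,"linear":[1.3,-0.07,0],"twist":0},{"jaw":0.23,"linear":[1.3,-0.07,0],"twist":0},{"jaw":0.23,"linear":[1.3,-0.07,0],"twist":0},{"jaw":0.23,"linear":[1,-0.06,0],"twist":0}]'; python3 disc.py
```

```text
time: 17.5
position: [0.5438, -0.0365, -0.0153]
tool_rot: [0.707, 0.707, -0.0, -0.0]
ft_force: [-0.2, -0.8, 1.1]
grip_width: 0.02
grip_force: 0.7
[ 0.54304036 -0.03492314 -0.01536915] [-0.5456875   1.75515956 -0.58543249]
[ 0.544  -0.0124] [0.031 0.024] z 0.0141
time: 18.55
position: [0.5365, 0.1074, -0.0152]
tool_rot: [0.707, 0.707, 0.0, -0.0]
ft_force: [0.5, -0.7, -0.5]
grip_width: 0.0203
grip_force: 0.3
[ 0.53618404  0.10876122 -0.01523994] [-0.30302319  1.27961329 -0.13898367]
[0.5367 0.1316] [0.032 0.025] z 0.0141
```

```bash
python3 -m pendant '[{"jaw":0.23,"linear":[0.7,0,0],"twist":0},{"jaw":0.23,"linear":[1,-0.1,0],"twist":0},{"jaw":0.23,"linear":[1.3,-0.1,0],"twist":0},{"jaw":0.23,"linear":[1.3,-0.1,0],"twist":0},{"jaw":0.23,"linear":[1.3,-0.1,0],"twist":0},{"jaw":0.23,"linear":[1.3,-0.1,0],"twist":0},{"jaw":0.23,"linear":[1.2,-0.1,0],"twist":0},{"jaw":0.23,"linear":[1,0,0],"twist":0},{"jaw":0.23,"linear":[0.8,0,0],"twist":0},{"jaw":0.23,"linear":[0.5,0,0],"twist":0},{"jaw":0.23,"linear":[0,0,0],"twist":0}]'; python3 disc.py
python3 -m pendant '[{"jaw":0.23,"linear":[-1.5,0,0],"twist":0},{"jaw":0.23,"linear":[-0.5,0,-2.5],"twist":0},{"jaw":0.23,"linear":[0,0,-3],"twist":0},{"jaw":0.23,"linear":[0,0,-3.5],"twist":0},{"jaw":0.23,"linear":[-2,0,-3.5],"twist":0},{"jaw":0.23,"linear":[-4,0,0],"twist":0},{"jaw":0.23,"linear":[-4,0,0],"twist":0},{"jaw":0.23,"linear":[-4,0,0],"twist":0},{"jaw":0.23,"linear":[-4,0,0],"twist":0},{"jaw":0.23,"linear":[-4,0,0],"twist":0},{"jaw":0.23,"linear":[-4,0,0],"twist":0},{"jaw":0.23,"linear":[0,0,0],"twist":0}]'
python3 -m pendant '[{"jaw":0.23,"linear":[-4,0,0],"twist":0},{"jaw":0.23,"linear":[-4,0,0],"twist":0},{"jaw":0.23,"linear":[-4,0,0],"twist":0},{"jaw":0.23,"linear":[0,0,0],"twist":0},{"jaw":0.23,"linear":[0,0,0],"twist":0}]'; python3 look.py pics/end.png
```

```text
time: 19.52
position: [0.5309, 0.211, -0.0152]
tool_rot: [0.707, 0.707, 0.0, 0.0]
ft_force: [0.3, -0.3, 0.3]
grip_width: 0.02
grip_force: 0.0
[ 0.5308276   0.21035777 -0.0152577 ] [-0.59870505 -0.16840083 -0.03030203]
[0.5885 0.2593] [0.044 0.043] z 0.014
[0.4722 0.2586] [0.038 0.038] z 0.0141
[0.5311 0.2346] [0.031 0.028] z 0.0141
time: 20.57
position: [0.5321, -0.0782, 0.1102]
tool_rot: [0.71, 0.704, -0.0, 0.003]
ft_force: [1.2, -0.6, 0.4]
grip_width: 0.02
grip_force: 0.0
time: 20.98
position: [0.5304, -0.1928, 0.1097]
tool_rot: [0.709, 0.705, 0.0, 0.0]
ft_force: [0.0, 0.5, -0.4]
grip_width: 0.0196
grip_force: 0.0
[ 0.735 -0.028] [0.077 0.052]
[0.587 0.258] [0.042 0.043]
[0.53  0.231] [0.028 0.031]
[0.472 0.258] [0.033 0.037]
```

View pics/end.png

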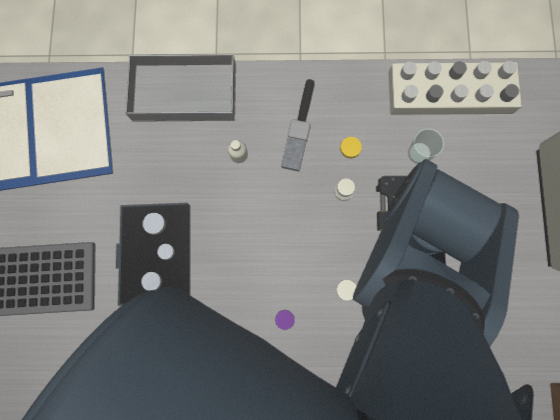

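The final picture shows all three discs flat in the bay at (153,223), (166,252) and (151,282). The bottle, brush, jar, cup, beaker, yellow disc and purple disc are all where they were. The arm hides the weight, tape and eraser, but its body only passed above them. I'm handing in.

```bash
python3 -c "
from rig import robot
print(robot.hand_in())"
```

```text
the job is handed in; nothing more can be done
None
```

All three discs lie flat and wholly inside the bay, and the job was handed in at about 21 s. The bystanders I could see hadn't moved; the arm hid the weight, tape roll and eraser in the last picture.

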